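# Unlatch the humidifier cartridge of the paint tinting machine

### The arm

A 6-joint arm with a two-finger parallel gripper is mounted at the origin on the work surface. World frame = base frame: x ahead of the robot, y to its left, z up, the work surface at z = 0. Lengths are in m, angles in degrees, forces in N, time in s.
With the tool pointing down it reaches from about 0.3 to 0.75 m from the base axis. Payload 8.5 kg.
Tool frame: the origin (TCP) lies between the finger pads; the fingertips stand env.finger_overhang ahead of it and the grasp point (between the pads) lies 2 mm behind it (env.finger_overhang is the distance from the TCP to the fingertips, in m); z points along the fingers, y is the line along which they close (so a half turn about z gives the same grasp; the last joint's range is limited). The gripper opens to 85 mm and grips with 20 to 120 N. Pads are 22 mm wide; open, the fingers measure 114 mm over their backs; the gripper's body (76 mm by 85 mm) begins 54 mm behind the grasp point. The pads swing forward as they close: fully open they stand 13 mm farther back than shut.
Start: joints at [51.606, 21.807, 74.336, -0, 83.858, -12.336], TCP at [0.242, 0.494, 0.248] pointing down, gripper open.
Joint ranges: [-178.18, 178.18], [-50.72, 133.34], [12.68, 142.11], [-81.47, 261.47], [9.98, 163.14], [-165.26, 165.26]. Speed limits (degrees/s): [136.94, 136.94, 180, 180, 180, 180].

### API

Orientations are given as a 3x3 rotation matrix whose columns are the frame's x, y, z axes.
In Python, from rig import env gives the robot as it stands. The module is installed in compiled form; this text tells all that it offers.
- The arm moves only by the tool jog_arm, never from a script. Its arguments are lists of equal length, an entry for each row: "hand": the finger opening in m, from 0 to 0.0854; "travel": the shift along the world's x, y, z in m, a list of three; "yaw": the turn about the world's z in rad. A call has exactly 5 rows; each row shifts and turns the commanded pose from where the row before left it; what a row does not reach is not made up. A row lasts 1/8 s, in which the tool goes at most 62.5 mm and 10.7 degrees, less where a joint would pass 70% of its speed; a pose out of reach is approached as far as the arm can. A call is refused whole if a number of a shift passes 0.0625 or a number of a turn 0.188, either way. A call with a gripper value outside its range is refused whole. The fingers move at their own pace and stop on an object; "grip_force" is the grip in N (left out, the last holds). Time passes only in rows, so rows that do not move let the fingers close, or fill a call up. It gives the time, the measured TCP pose, the force, the opening and the grip force at its end, in the units of the state.
- env.observe(): the state, without advancing time (a new reading comes with each control period).
- env.get_image(name): name is "scene" or "top"; returns the picture (480x640x3 uint8, red, green, blue); there is no depth.
- env.calibration(name): a dict with "fx", "fy", "cx", "cy" (pixels), "position" and "rotation" of the camera in the world. Camera axes: x right, y down, z forward; pixel columns grow to the right and rows downward; lengths in m; the calibration is good to about 2 mm. A picture is of the moment at which its call begins. calibration takes no time and is no camera call.
- env.close_job(): hands the job in; it is judged then, once.
The state is a dict: "time_s": time; "q": joint angles; "qvel": joint speeds; "joint_efforts": joint torques, N m; "position": TCP position; "tool_rot": TCP orientation; "ft_force": force on the tool from outside, world axes, zero at the start; "wrist_torque": the same for the moment, N m; "grip_width": finger opening in m; "gripper_force": force on a finger pad.
Only numpy, scipy, OpenCV 4.12 (cv2) and the standard library are available. Lean on these libraries where they do the work, as an engineer would, in place of code of your own. Each camera call takes 0.05 s, during which the arm holds its last target. There are 200 camera calls.

### The job

Take the humidifier cartridge out of its housing on the tinting machine's deck: grip the upright fin, press the sprung tab inward until you feel it meet its stop, and keep it pressed while you lift the cartridge straight out. The tab is brittle, so neither press it hard on its stop nor pull while it is still hooked. Then set the cartridge down gently, upright and flat inside the steel tray, and let go, without disturbing the other things.

Things in the scene. Friction and masses are not known exactly. Their poses are not given: they have to be found in the camera images.
- housing: Fixed grey plastic housing, 152 mm long (x -84 to +68), 96 mm wide (y), walls 55 mm high, floor 15 mm thick. Origin: on its underside, on the mid plane. Its +x is 'inward', the way the tab is pressed. The cartridge's pocket spans x -22.5 to +56.5, y +-36.5 mm: 2.5 mm clearance all round. The cartridge must not be jammed in it with more than 40 N in all.
- cartridge: Loose white plastic block 74 x 68 x 45 mm (x, y, z), 0.22 to 0.34 kg with tab. Origin: centre of its underside; seated, that is 15 mm above the deck and 17 mm to +x of the housing's origin, axes as the housing's. Carries the tab. Pressing the tab also shifts the cartridge up to 2.5 mm to the pocket's rear wall, at the latest once its weight is off the floor. Lifting 50 mm clears the housing.
- grip (a point): Grip point on the tab's upright fin, 12 mm below the fin's top. Fin 12 mm thick along the cartridge's x (fingers close along x), 30 mm wide (y), 34 mm tall: this point is 22 mm above the bar below it, 75 mm above the cartridge's underside, 9 mm to -x of its origin at rest; axes as the cartridge's.
- tray: Fixed open steel tray, 200 x 190 mm outside (x, y), rim 12 mm high, walls and floor 4 mm. Origin: centre of its underside.
- tub: Closed white paint tub, 90 mm diameter, 110 mm high, bystander. Origin: centre of its underside.
- mouse: Black computer mouse, 100 x 60 x 32 mm, bystander. Origin: centre of its underside.
- cup: Grey plastic cup holding brushes and pens, 76 mm across, 160 mm high with them, bystander. Origin: centre of its underside.
- channel (a point): Mouth of the narrow channel at the housing's -x end, 55 mm up, where the tab's leg hangs. Black set piece in it: a lip over the barb (underside 33, top 39 mm up) and a stop post behind the leg. Its setting differs each time, unmeasured: the barb clears the lip after 3 to 15 mm of tab travel, the leg meets the stop 3 mm later (6 to 18 mm): feel for the stop and lift with the tab resting lightly on it.
- barb (a point): Tip of the tab's barb, top edge: 16 mm above the cartridge's underside, 85 mm to -x of its origin at rest. The barb is 18 mm long, 6 mm high, pointing to -x at the foot of a leg hanging from the tab's bar (46 to 53 mm above the cartridge's underside). Seated it has 2 mm of upward play below the lip; keep the tab pressed for the first 18 mm of lift.
- tab: The cartridge's black sliding tab: bar, fin, leg and barb. Origin and axes: as the cartridge's at rest. It slides to the cartridge's +x up to 22 mm, sprung back with 2 N plus 0.25 N per mm. Brittle: more than 10 N of barb or leg against lip or stop breaks it. The stop feels stiff: some 2 N per mm or more at the hand.
Things that resemble listed ones, but are neither listed nor needed, are in the scene too. Leave any yellow look-alike of the cartridge alone.

How it is judged (in metres and radians):
On the way:
1. the cartridge is lifted clear of its housing (z of cartridge in the frame of housing above 0.06 m), for 0.1 s.
At the end, for the whole second after the job is handed in: the cartridge stands upright (within 0.08 rad) at rest flat on the tray's floor (within 3 mm), its origin within 65 mm (tray x) and 60 mm (tray y) of the tray's centre, released (x of cartridge in the frame of tray between -0.065 and 0.065 m and y of cartridge in the frame of tray between -0.06 and 0.06 m and z of cartridge in the frame of tray below 0.007 m and angle between cartridge's own z axis and vertical below 0.08 rad and linear speed of cartridge below 0.02 m/s); the robot touches nothing.
It fails at once if the latched tab is forced: tab and housing (lip or stop) press on each other with more than 10 N (contact force between tab and housing above 10 N).
It fails at once if cartridge (with its tab) and housing press on each other with more than 40 N in all (contact force between cartridge and housing above 40 N).
It fails at once if cartridge is dropped or rammed on the tray with more than 30 N (contact force between cartridge and tray above 30 N).
It fails at once if the tub, the mouse or the cup is moved by more than 20 mm (distance of any of tub, mouse, cup from where it was at the start of the episode above 0.02 m).
It also fails if it takes over 64 s, if anything falls off the work surface, if the arm or the gripper's body presses on something with over 40 N, if the wrist force passes 120 N, or if a joint passes its speed limit or range.

## Working session

There is one attempt and no reset: what is moved stays moved. The work goes in short steps, Python scripts to look and compute and a tool call to move; the robot and the scene stay as the last step left them, time stands still between calls to the robot, and variables do not carry over. Pictures are saved under pics/ and viewed, at most 10 in all, crops included, and the job is handed in when it is done.

Besides the shell and the picture viewer there is one more tool, called after ">>>" by a JSON object that holds its "name" and its "arguments", one argument or row to a line. jog_arm: Moves the arm, as the interface text tells. Its arguments: {"type":"object","properties":{"hand":{"type":"array"},"travel":{"type":"array"},"yaw":{"type":"array"},"grip_force":{"type":"number"}},"required":["hand","travel","yaw"]}

```bash
mkdir -p pics
python3 - <<'E'
from rig import env
import cv2
for n in("scene","top"):
    cv2.imwrite(f"pics/{n}0.png",env.get_image(n)[:,:,::-1]); print(env.calibration(n))
print(env.observe(),env.finger_overhang)
E
```

```text
{'fx': 516.90900364837, 'fy': 516.90900364837, 'cx': 317.6467415478334, 'cy': 240.12734385147039, 'position': array([ 0.96916528, -0.6511294 ,  0.91299468]), 'rotation': array([[ 0.87122552,  0.3701181 , -0.32245726],
       [ 0.49082951, -0.64712405,  0.58336683],
       [ 0.00724478, -0.66651561, -0.74545587]])}
{'fx': 535.3116025075793, 'fy': 535.3116025075793, 'cx': 323.4577937782641, 'cy': 243.59759967400947, 'position': array([ 0.39168199, -0.00764502,  1.24445807]), 'rotation': array([[-4.29134899e-04, -9.82187043e-01,  1.87905372e-01],
       [-9.99971127e-01,  1.84710004e-03,  7.37113155e-03],
       [-7.58690992e-03, -1.87896783e-01, -9.82159477e-01]])}
{'time_s': 0.1, 'q': array([ 5.16058062e+01,  2.18364183e+01,  7.43768571e+01, -1.25429627e-03,
        8.38593780e+01, -1.23361634e+01]), 'qvel': array([ 0.04197993, -0.17145306, -0.17159324,  0.04920719,  0.03800165,
       -0.04755709]), 'joint_efforts': array([ 4.39463576e-03, -4.49220049e+01, -2.31659192e+01, -5.28585133e-05,
        3.58641402e-03, -3.45842736e-06]), 'position': array([0.24146702, 0.49390068, 0.2478011 ]), 'tool_rot': array([[-8.98350533e-01,  4.39278643e-01, -7.70481562e-04],
       [ 4.39279248e-01,  8.98350003e-01, -1.00735425e-03],
       [ 2.49652907e-04, -1.24341378e-03, -9.99999196e-01]]), 'ft_force': array([-0.69317297, -0.1330442 ,  0.8738733 ]), 'wrist_torque': array([-0.02070437, -0.04459815, -0.00526463]), 'gripper_force': 0.0, 'grip_width': 0.08535044031726577} 0.017
```

View pics/scene0.png

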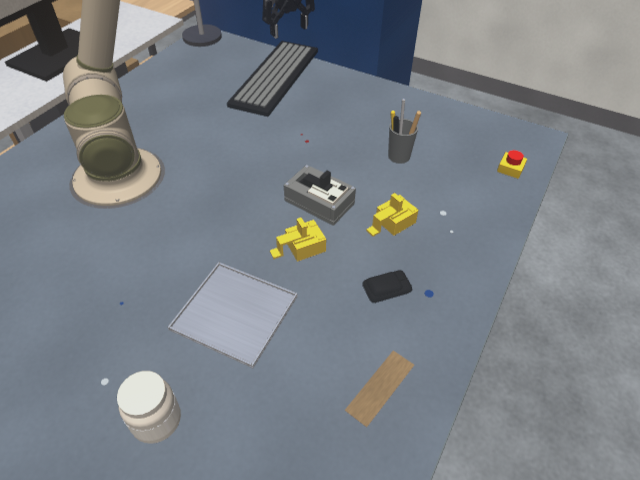

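View pics/top0.png

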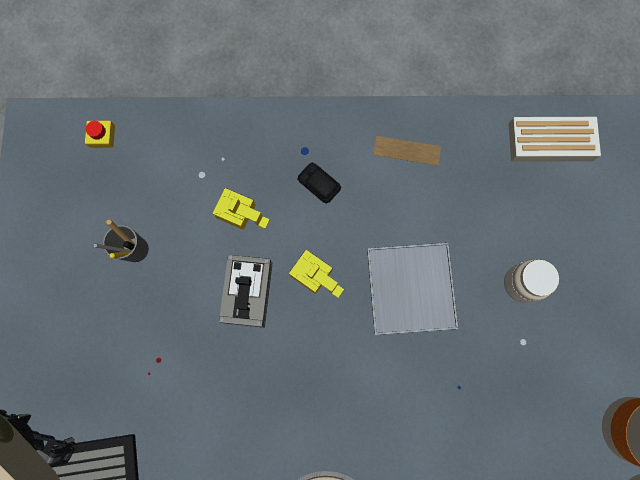

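The scene view shows the grey housing at about (320,194) with the white cartridge and black tab, and the tray at about (233,312). In the top view the housing is at about (245,291), with the channel end toward the image bottom, the tray at about (412,289) and yellow look-alikes at (316,272) and (236,208). I'll measure from enlarged crops.

```bash
cat > h.py <<'E'
import numpy as np,cv2
from rig import env
def ray(n,p,z):
    c=env.calibration(n); d=c["rotation"]@np.array([(p[0]-c["cx"])/c["fx"],(p[1]-c["cy"])/c["fy"],1])
    return c["position"]+d*(z-c["position"][2])/d[2]
def proj(n,P):
    c=env.calibration(n); v=c["rotation"].T@(np.array(P)-c["position"])
    return np.array([c["cx"]+c["fx"]*v[0]/v[2],c["cy"]+c["fy"]*v[1]/v[2]])
E
python3 - <<'E'
from h import *
t=cv2.imread("pics/top0.png"); s=cv2.imread("pics/scene0.png")
a=cv2.resize(t[250:335,215:280],None,fx=6,fy=6,interpolation=cv2.INTER_CUBIC)
b=cv2.resize(s[155:230,275:365],None,fx=4,fy=6.8,interpolation=cv2.INTER_CUBIC)
cv2.imwrite("pics/c0.png",np.hstack([a,b]))
# tray: contour
g=cv2.cvtColor(t,cv2.COLOR_BGR2GRAY)
print(t[290,410],t[290,350],t[320,225],t[275,240],t[300,262])
m=cv2.inRange(t,(140,120,110),(255,255,255));m[:, :355]=0;m[:,480:]=0;m[:230]=0;m[350:]=0
c=max(cv2.findContours(m,0,1)[0],key=cv2.contourArea);r=cv2.minAreaRect(c);q=cv2.boxPoints(r)
P=np.array([ray("top",x,.012)[:2] for x in q]);print("tray",q.round(1).tolist(),P.round(4).tolist(),P.mean(0),np.linalg.norm(np.diff(P,axis=0),axis=1))
# housing: grey low-saturation
hsv=cv2.cvtColor(t,cv2.COLOR_BGR2HSV)
roi=np.zeros_like(g);roi[250:335,213:278]=1
m=((hsv[...,1]<45)&(roi>0)).astype(np.uint8)*255
m=cv2.morphologyEx(m,cv2.MORPH_CLOSE,np.ones((9,9)))
c=max(cv2.findContours(m,0,1)[0],key=cv2.contourArea);q=cv2.boxPoints(cv2.minAreaRect(c))
P=np.array([ray("top",x,.055)[:2] for x in q]);print("house",q.round(1).tolist(),P.round(4).tolist(),P.mean(0),np.linalg.norm(np.diff(P,axis=0),axis=1))
E
```

```text
[157 148 142] [118 107  97] [128 133 131] [184 183 177] [132 137 134]
tray [[367.29998779296875, 248.10000610351562], [449.79998779296875, 241.1999969482422], [457.0, 328.20001220703125], [374.6000061035156, 335.0]] [[0.6167, -0.101], [0.6327, -0.2942], [0.4314, -0.3016], [0.4161, -0.1143]] [ 0.5241936  -0.20278955] [0.19384012 0.20144835 0.18797877]
house [[213.0, 334.0], [213.0, 250.0], [277.0, 250.0], [277.0, 334.0]] [[0.4177, 0.2438], [0.605, 0.251], [0.6047, 0.1062], [0.4176, 0.1033]] [0.51124311 0.17607933] [0.187441   0.14479134 0.18715135]
```

View pics/c0.png

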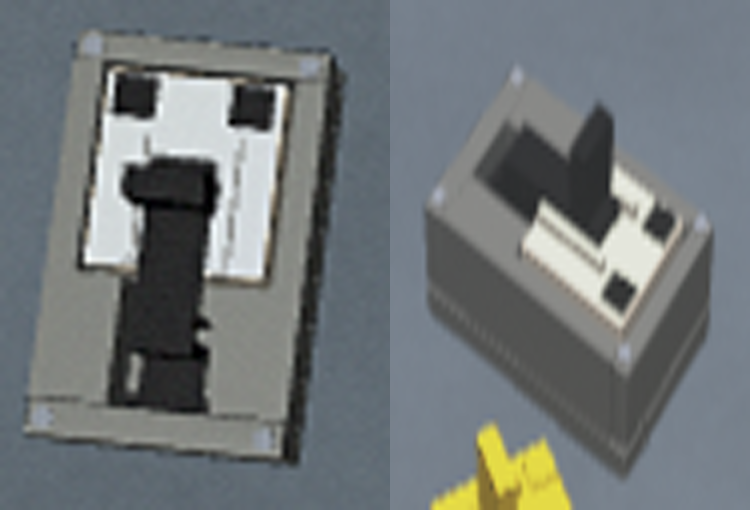

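The crop shows the housing's top rim with corners near crop (82,32), (332,50), (283,460) and (25,432). The fin's dark top is at about (170,180), and the channel is at the bottom. So housing +x points up in the image, along roughly world +x. Next I'll measure the rim and check the fin against it.

Run:
```python
from h import *
t=cv2.imread("pics/top0.png").astype(int)
m=((t[...,0]-t[...,2]<10)&(t.mean(2)>112)).astype(np.uint8)*255
roi=np.zeros_like(m);roi[248:338,212:280]=255
m=cv2.morphologyEx(m&roi,cv2.MORPH_CLOSE,np.ones((25,25)));m=cv2.morphologyEx(m,cv2.MORPH_OPEN,np.ones((5,5)))
c=max(cv2.findContours(m,0,1)[0],key=cv2.contourArea)
q=cv2.boxPoints(cv2.minAreaRect(c));crop=np.array([[82,32],[332,50],[283,460],[25,432]])/6+[214.6,249.6]
q2=cv2.approxPolyDP(cv2.convexHull(c),5,True)[:,0]
for q in(q,q2,crop):
    P=np.array([ray("top",x,.055)[:2] for x in q]);print(q.round(1).tolist(),P.round(4).tolist(),P.mean(0).round(4),np.linalg.norm(P-np.roll(P,1,0),axis=1).round(4))
# scene check of rim corners from crop
cs=np.array([[517-390,70],[713-390,228],[622-390,372],[427-390,205]],float)/[4,6.8]+[274.6,154.6]
P=np.array([ray("scene",x,.055)[:2] for x in cs]);print("scene",P.round(4).tolist(),P.mean(0).round(4),np.linalg.norm(P-np.roll(P,1,0),axis=1).round(4))
```

```text
[[218.5, 321.29998779296875], [226.89999389648438, 253.6999969482422], [269.6000061035156, 259.1000061035156], [261.20001220703125, 326.6000061035156]] [[0.4453, 0.2328], [0.5964, 0.2192], [0.584, 0.1225], [0.4336, 0.1383]] [0.5148 0.1782] [0.0952 0.1517 0.0975 0.1513]
[[228, 256], [268, 259], [261, 325], [220, 321]] [[0.5912, 0.2166], [0.5842, 0.1262], [0.4371, 0.1388], [0.4459, 0.2295]] [0.5146 0.1778] [0.1458 0.0907 0.1476 0.0911]
[[228.3, 254.9], [269.9, 257.9], [261.8, 326.3], [218.8, 321.6]] [[0.5936, 0.2161], [0.5866, 0.1219], [0.4344, 0.137], [0.4446, 0.2321]] [0.5148 0.1768] [0.1498 0.0945 0.153  0.0956]
scene [[0.4462, 0.231], [0.5943, 0.2149], [0.5808, 0.1225], [0.4361, 0.1383]] [0.5144 0.1767] [0.0932 0.149  0.0934 0.1456]
```

Run:
```python
from h import *
o=np.array([.5227,.1767]);ex=np.array([.9943,-.1063]);ey=np.array([.1063,.9943])
for n in("top","scene"):
    im=cv2.imread(f"pics/{n}0.png"); pts=[proj(n,[*(o+(.008+a)*ex+b*ey),.102]) for a,b in((-.006,-.015),(.006,-.015),(.006,.015),(-.006,.015))]
    print(n,np.round(pts,1).tolist())
    x0,y0=np.mean(pts,0).astype(int)-20
    k=cv2.resize(im[y0:y0+40,x0:x0+40],None,fx=10,fy=10,interpolation=cv2.INTER_CUBIC)
    cv2.polylines(k,[np.int32((np.array(pts)-[x0,y0]+.5)*10)],True,(0,0,255),1)
    cv2.imwrite(f"pics/f_{n}.png",k)
cv2.imwrite("pics/f.png",np.hstack([cv2.imread("pics/f_top.png"),cv2.imread("pics/f_scene.png")]))
```

```text
top [[248.6, 283.7], [249.3, 278.1], [235.5, 276.7], [234.7, 282.2]]
scene [[319.5, 176.5], [323.7, 178.5], [330.9, 171.7], [326.7, 169.8]]
```

View pics/f.png

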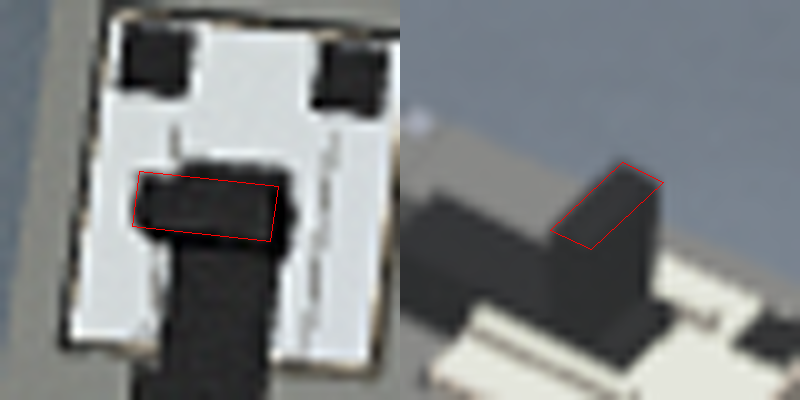

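>>> {"name": "jog_arm", "arguments": {
  "hand": [0.0854,0.0854,0.0854,0.0854,0.0854],
  "travel": [
    [0.0289,-0.0318,0],
    [0.0289,-0.0318,0],
    [0.0289,-0.0318,0],
    [0.0289,-0.0318,0],
    [0.0289,-0.0318,0]
  ],
  "yaw": [-0.1222,-0.1222,-0.1222,-0.1222,-0.1222]
}}

```text
time_s: 0.72
position: [0.3868, 0.3339, 0.2481]
tool_rot: [[-0.48, 0.877, -0.001], [0.877, 0.48, -0.0], [0.0, -0.001, -1.0]]
ft_force: [1.1, 0.0, 0.5]
grip_width: 0.0855
gripper_force: 0.0
```

>>> {"name": "jog_arm", "arguments": {
  "hand": [0.0854,0.0854,0.0854,0.0854,0.0854],
  "travel": [
    [0.0289,-0.0318,0],
    [0.0289,-0.0318,0],
    [0.0289,-0.0318,0],
    [0.0289,-0.0318,0],
    [0.0289,-0.0318,0]
  ],
  "yaw": [-0.1222,-0.1222,-0.1222,-0.1222,-0.1222]
}}

```text
time_s: 1.35
position: [0.5313, 0.1749, 0.248]
tool_rot: [[0.11, 0.994, -0.001], [0.994, -0.11, 0.0], [-0.0, -0.001, -1.0]]
ft_force: [0.5, 1.1, 0.2]
grip_width: 0.0856
gripper_force: 0.0
```

The predicted fin top overlays the seen fin to within about 1 mm in both views. Next: descend.

>>> {"name": "jog_arm", "arguments": {
  "hand": [0.0854,0.0854,0.0854,0.0854,0.0854],
  "travel": [
    [-0.0007,0.0009,-0.03],
    [0,0,-0.03],
    [0,0,-0.03],
    [0,0,-0.03],
    [0,0,0]
  ],
  "yaw": [0.004,0,0,0,0]
}}

```text
time_s: 1.98
position: [0.5288, 0.1768, 0.1265]
tool_rot: [[0.102, 0.995, -0.005], [0.995, -0.102, -0.001], [-0.001, -0.005, -1.0]]
ft_force: [-0.0, 0.2, -0.1]
grip_width: 0.0852
gripper_force: 0.0
```

>>> {"name": "jog_arm", "arguments": {
  "hand": [0.05,0.05,0.05,0.05,0.05],
  "travel": [
    [0,0,-0.01],
    [0,0,-0.01],
    [0,0,-0.01],
    [0,0,-0.007],
    [0,0,0]
  ],
  "yaw": [0,0,0,0,0]
}}

```text
time_s: 2.6
position: [0.5297, 0.1769, 0.0908]
tool_rot: [[0.102, 0.995, -0.001], [0.995, -0.102, -0.0], [-0.0, -0.001, -1.0]]
ft_force: [-0.7, 1.1, -0.4]
grip_width: 0.0502
gripper_force: 0.0
```

>>> {"name": "jog_arm", "arguments": {
  "hand": [0.03,0.02,0.017,0.016,0.016],
  "travel": [
    [0.0009,-0.001,0],
    [0,0,0],
    [0,0,0],
    [0,0,0],
    [0,0,0]
  ],
  "yaw": [-0.004,0,0,0,0],
  "grip_force": 40
}}

```text
time_s: 3.22
position: [0.5308, 0.176, 0.0914]
tool_rot: [[0.106, 0.994, 0.0], [0.994, -0.106, 0.0], [0.0, 0.0, -1.0]]
ft_force: [0.4, -0.9, 0.7]
grip_width: 0.0161
gripper_force: 0.0
```

>>> {"name": "jog_arm", "arguments": {
  "hand": [0.013,0.01,0.006,0.004,0.004],
  "travel": [
    [0,0,0],
    [0,0,0],
    [0,0,0],
    [0,0,0],
    [0,0,0]
  ],
  "yaw": [0,0,0,0,0]
}}

```text
time_s: 3.85
position: [0.5308, 0.176, 0.0914]
tool_rot: [[0.106, 0.994, 0.0], [0.994, -0.106, 0.0], [0.0, 0.0, -1.0]]
ft_force: [-2.2, 0.1, 3.5]
grip_width: 0.0115
gripper_force: 39.3
```

>>> {"name": "jog_arm", "arguments": {
  "hand": [0.004,0.004,0.004,0.004,0.004],
  "travel": [
    [0.0005,-5e-05,0.0002],
    [0.0005,-5e-05,0],
    [0.0005,-5e-05,0],
    [0.0005,-5e-05,0],
    [0,0,0]
  ],
  "yaw": [0,0,0,0,0]
}}

```text
time_s: 4.47
position: [0.5328, 0.1757, 0.0914]
tool_rot: [[0.106, 0.994, -0.0], [0.994, -0.106, -0.0], [-0.0, -0.0, -1.0]]
ft_force: [-2.7, -0.1, 1.5]
grip_width: 0.0111
gripper_force: 39.0
```

>>> {"name": "jog_arm", "arguments": {
  "hand": [0.004,0.004,0.004,0.004,0.004],
  "travel": [
    [0.0005,-5e-05,0],
    [0.0005,-5e-05,0],
    [0.0005,-5e-05,0],
    [0,0,0],
    [0,0,0]
  ],
  "yaw": [0,0,0,0,0]
}}

```text
time_s: 5.1
position: [0.5342, 0.1756, 0.0914]
tool_rot: [[0.106, 0.994, -0.0], [0.994, -0.106, -0.0], [-0.0, -0.0, -1.0]]
ft_force: [-2.4, -0.6, -1.2]
grip_width: 0.0112
gripper_force: 38.9
```

>>> {"name": "jog_arm", "arguments": {
  "hand": [0.004,0.004,0.004,0.004,0.004],
  "travel": [
    [0.0005,-5e-05,0],
    [0.0005,-5e-05,0],
    [0.0005,-5e-05,0],
    [0,0,0],
    [0,0,0]
  ],
  "yaw": [0,0,0,0,0]
}}

```text
time_s: 5.72
position: [0.5357, 0.1754, 0.0915]
tool_rot: [[0.106, 0.994, -0.0], [0.994, -0.106, -0.0], [-0.0, -0.0, -1.0]]
ft_force: [-3.2, -1.3, -0.5]
grip_width: 0.0118
gripper_force: 38.9
```

>>> {"name": "jog_arm", "arguments": {
  "hand": [0.004,0.004,0.004,0.004,0.004],
  "travel": [
    [0.0005,-5e-05,0],
    [0.0005,-5e-05,0],
    [0,0,0],
    [0,0,0],
    [0,0,0]
  ],
  "yaw": [0,0,0,0,0]
}}

```text
time_s: 6.35
position: [0.5365, 0.1754, 0.0915]
tool_rot: [[0.106, 0.994, -0.001], [0.994, -0.106, -0.0], [-0.0, -0.001, -1.0]]
ft_force: [-4.9, -1.6, -0.1]
grip_width: 0.0111
gripper_force: 39.1
```

>>> {"name": "jog_arm", "arguments": {
  "hand": [0.004,0.004,0.004,0.004,0.004],
  "travel": [
    [0,0,0],
    [0,0,0],
    [0,0,0],
    [0,0,0],
    [0,0,0]
  ],
  "yaw": [0,0,0,0,0]
}}

```text
time_s: 6.98
position: [0.5365, 0.1754, 0.0915]
tool_rot: [[0.106, 0.994, -0.001], [0.994, -0.106, -0.0], [-0.0, -0.001, -1.0]]
ft_force: [-4.9, -1.3, -0.7]
grip_width: 0.0112
gripper_force: 39.1
```

>>> {"name": "jog_arm", "arguments": {
  "hand": [0.004,0.004,0.004,0.004,0.004],
  "travel": [
    [0.0006,-6e-05,0],
    [0,0,0],
    [0,0,0],
    [0,0,0],
    [0,0,0]
  ],
  "yaw": [0,0,0,0,0]
}}

```text
time_s: 7.6
position: [0.5365, 0.1753, 0.0914]
tool_rot: [[0.106, 0.994, -0.002], [0.994, -0.106, -0.0], [-0.0, -0.002, -1.0]]
ft_force: [-8.2, -1.1, 2.0]
grip_width: 0.0114
gripper_force: 39.3
```

Run:
```python
from h import *
F=[];X=[]
for i in range(6):
    env.get_image("top"); o=env.observe(); F.append(o["ft_force"]);X.append(o["position"])
print(np.mean(F,0),np.std(F,0),np.mean(X,0))
```

```text
[-7.48929716 -0.89763538  1.73566354] [0.28379857 0.32126206 0.46907299] [0.53651262 0.17536497 0.09144583]
```

The reading rose by about 3 N for 0.6 mm with no actual motion, so this is the stop. I'll ease back 0.4 mm to rest lightly on it, then lift slowly.

>>> {"name": "jog_arm", "arguments": {
  "hand": [0.004,0.004,0.004,0.004,0.004],
  "travel": [
    [-0.0004,4e-05,0],
    [0,0,0.0005],
    [0,0,0.0005],
    [0,0,0],
    [0,0,0]
  ],
  "yaw": [0,0,0,0,0]
}}

```text
time_s: 8.52
position: [0.5366, 0.1754, 0.0922]
tool_rot: [[0.106, 0.994, -0.001], [0.994, -0.106, 0.0], [-0.0, -0.001, -1.0]]
ft_force: [-5.2, 0.5, -4.8]
grip_width: 0.0113
gripper_force: 38.9
```

>>> {"name": "jog_arm", "arguments": {
  "hand": [0.004,0.004,0.004,0.004,0.004],
  "travel": [
    [0,0,0.0005],
    [0,0,0.0005],
    [0,0,0.0005],
    [0,0,0],
    [0,0,0]
  ],
  "yaw": [0,0,0,0,0]
}}

```text
time_s: 9.15
position: [0.5366, 0.1754, 0.0938]
tool_rot: [[0.106, 0.994, -0.001], [0.994, -0.106, 0.0], [-0.0, -0.001, -1.0]]
ft_force: [-5.5, 0.3, -4.8]
grip_width: 0.0113
gripper_force: 39.0
```

>>> {"name": "jog_arm", "arguments": {
  "hand": [0.004,0.004,0.004,0.004,0.004],
  "travel": [
    [0,0,0.0005],
    [0,0,0.0005],
    [0,0,0.0005],
    [0,0,0],
    [0,0,0]
  ],
  "yaw": [0,0,0,0,0]
}}

```text
time_s: 9.78
position: [0.5366, 0.1755, 0.0953]
tool_rot: [[0.106, 0.994, -0.001], [0.994, -0.106, 0.0], [-0.0, -0.001, -1.0]]
ft_force: [-5.2, -0.1, -5.3]
grip_width: 0.0118
gripper_force: 39.0
```

Lifted 4 mm with steady force, so the barb has passed the lip. Continuing upward.

>>> {"name": "jog_arm", "arguments": {
  "hand": [0.004,0.004,0.004,0.004,0.004],
  "travel": [
    [0,0,0.0015],
    [0,0,0.0015],
    [0,0,0.0015],
    [0,0,0.0015],
    [0,0,0]
  ],
  "yaw": [0,0,0,0,0]
}}

```text
time_s: 10.4
position: [0.5366, 0.1754, 0.1015]
tool_rot: [[0.106, 0.994, -0.001], [0.994, -0.106, 0.0], [0.0, -0.001, -1.0]]
ft_force: [-6.7, 0.3, -4.2]
grip_width: 0.0113
gripper_force: 39.2
```

>>> {"name": "jog_arm", "arguments": {
  "hand": [0.004,0.004,0.004,0.004,0.004],
  "travel": [
    [0,0,0.0025],
    [0,0,0.0025],
    [0,0,0.0025],
    [0,0,0.0025],
    [0,0,0]
  ],
  "yaw": [0,0,0,0,0]
}}

```text
time_s: 11.02
position: [0.5368, 0.1755, 0.1118]
tool_rot: [[0.106, 0.994, -0.001], [0.994, -0.106, 0.0], [0.0, -0.001, -1.0]]
ft_force: [-5.1, 0.5, -3.2]
grip_width: 0.0115
gripper_force: 39.4
```

>>> {"name": "jog_arm", "arguments": {
  "hand": [0.004,0.004,0.004,0.004,0.004],
  "travel": [
    [0,0,0.003],
    [0,0,0.003],
    [0,0,0.003],
    [0,0,0.003],
    [0,0,0]
  ],
  "yaw": [0,0,0,0,0]
}}

```text
time_s: 11.65
position: [0.5374, 0.1754, 0.1241]
tool_rot: [[0.106, 0.994, 0.001], [0.994, -0.106, 0.0], [0.0, 0.001, -1.0]]
ft_force: [-4.3, 0.1, -0.9]
grip_width: 0.0113
gripper_force: 39.7
```

>>> {"name": "jog_arm", "arguments": {
  "hand": [0.004,0.004,0.004,0.004,0.004],
  "travel": [
    [-0.0005,0,0.004],
    [-0.0005,0,0.004],
    [-0.0005,0,0.004],
    [0,0,0.004],
    [0,0,0]
  ],
  "yaw": [0,0,0,0,0]
}}

```text
time_s: 12.28
position: [0.536, 0.1753, 0.1401]
tool_rot: [[0.106, 0.994, 0.002], [0.994, -0.106, 0.0], [0.0, 0.002, -1.0]]
ft_force: [-0.1, 0.7, -3.2]
grip_width: 0.0113
gripper_force: 40.4
```

>>> {"name": "jog_arm", "arguments": {
  "hand": [0.004,0.004,0.004,0.004,0.004],
  "travel": [
    [0,0,0.005],
    [0,0,0.01],
    [0,0,0.015],
    [0,0,0.01],
    [0,0,0]
  ],
  "yaw": [0,0,0,0,0]
}}

```text
time_s: 12.9
position: [0.5358, 0.1754, 0.1806]
tool_rot: [[0.106, 0.994, 0.002], [0.994, -0.106, 0.0], [0.0, 0.002, -1.0]]
ft_force: [0.9, -0.7, -1.9]
grip_width: 0.0115
gripper_force: 40.5
```

Run:
```python
from h import *
t=env.get_image("top")[:,:,::-1];s=env.get_image("scene")[:,:,::-1]
cv2.imwrite("pics/l.png",np.hstack([cv2.resize(t[220:340,190:320],(390,360)),cv2.resize(s[90:230,255:395],(360,360))]))
print(env.observe()["ft_force"])
```

```text
[-0.4221291  -0.82460478 -2.23252814]
```

View pics/l.png

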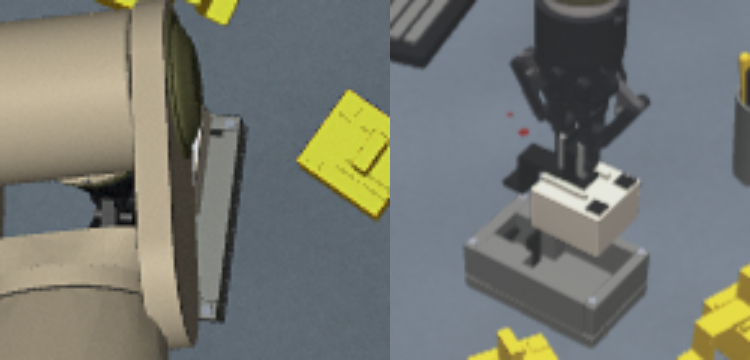

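The scene crop shows the white cartridge hanging level above the empty grey housing, and the pull reads about 2.5 N, which fits its weight. Next: carry it to the tray.

>>> {"name": "jog_arm", "arguments": {
  "hand": [0.004,0.004,0.004,0.004,0.004],
  "travel": [
    [0,-0.01,0.01],
    [-0.001,-0.02,0.01],
    [-0.001,-0.028,0],
    [-0.002,-0.028,0],
    [-0.002,-0.028,0]
  ],
  "yaw": [0,0,0.01,0.02,0.02]
}}

```text
time_s: 13.62
position: [0.5293, 0.0592, 0.2002]
tool_rot: [[0.056, 0.998, 0.001], [0.998, -0.056, -0.0], [-0.0, 0.001, -1.0]]
ft_force: [1.0, -0.6, -2.1]
grip_width: 0.0115
gripper_force: 40.5
```

>>> {"name": "jog_arm", "arguments": {
  "hand": [0.004,0.004,0.004,0.004,0.004],
  "travel": [
    [-0.002,-0.028,0],
    [-0.002,-0.028,0],
    [-0.002,-0.028,0],
    [-0.002,-0.028,0],
    [-0.002,-0.028,0]
  ],
  "yaw": [0.02,0.02,0.02,0.02,0.02]
}}

```text
time_s: 14.25
position: [0.5189, -0.0808, 0.2002]
tool_rot: [[-0.044, 0.999, 0.001], [0.999, 0.044, -0.001], [-0.001, 0.001, -1.0]]
ft_force: [-0.1, -0.3, -1.9]
grip_width: 0.0113
gripper_force: 40.4
```

>>> {"name": "jog_arm", "arguments": {
  "hand": [0.004,0.004,0.004,0.004,0.004],
  "travel": [
    [-0.002,-0.028,0],
    [-0.002,-0.028,0],
    [-0.001,-0.028,0],
    [0,-0.024,0],
    [0,-0.016,0]
  ],
  "yaw": [0.02,0,0,0,0]
}}

```text
time_s: 14.88
position: [0.5139, -0.2046, 0.2]
tool_rot: [[-0.062, 0.998, 0.0], [0.998, 0.062, -0.0], [-0.001, 0.0, -1.0]]
ft_force: [-0.6, -1.0, -2.1]
grip_width: 0.0111
gripper_force: 40.4
```

>>> {"name": "jog_arm", "arguments": {
  "hand": [0.004,0.004,0.004,0.004,0.004],
  "travel": [
    [0,0,0],
    [0,0,-0.01],
    [0,0,-0.02],
    [0,0,-0.01],
    [0,0,0]
  ],
  "yaw": [0,0,0,0,0]
}}

```text
time_s: 15.5
position: [0.5143, -0.202, 0.1589]
tool_rot: [[-0.065, 0.998, -0.001], [0.998, 0.065, 0.001], [0.001, -0.001, -1.0]]
ft_force: [0.3, -0.1, -3.0]
grip_width: 0.0113
gripper_force: 40.3
```

>>> {"name": "jog_arm", "arguments": {
  "hand": [0.004,0.004,0.004,0.004,0.004],
  "travel": [
    [0,0,-0.015],
    [0,0,-0.02],
    [0,0,-0.02],
    [0,0,-0.01],
    [0,0,-0.003]
  ],
  "yaw": [0,0,0,0,0]
}}

```text
time_s: 16.12
position: [0.5145, -0.2026, 0.0911]
tool_rot: [[-0.064, 0.998, -0.0], [0.998, 0.064, 0.0], [0.0, -0.0, -1.0]]
ft_force: [0.6, -0.6, -2.6]
grip_width: 0.0112
gripper_force: 40.3
```

>>> {"name": "jog_arm", "arguments": {
  "hand": [0.004,0.004,0.004,0.004,0.004],
  "travel": [
    [0,0,-0.002],
    [0,0,-0.001],
    [0,0,-0.001],
    [0,0,-0.001],
    [0,0,0]
  ],
  "yaw": [0,0,0,0,0]
}}

```text
time_s: 16.75
position: [0.5145, -0.2027, 0.0865]
tool_rot: [[-0.064, 0.998, 0.0], [0.998, 0.064, -0.0], [-0.0, 0.0, -1.0]]
ft_force: [-0.1, 0.3, -3.0]
grip_width: 0.0114
gripper_force: 40.3
```

Run:
```python
from h import *
t=env.get_image("top")[:,:,::-1];s=env.get_image("scene")[:,:,::-1]
cv2.imwrite("pics/p.png",np.hstack([cv2.resize(t[220:360,340:480],(390,390)),cv2.resize(s[210:370,160:320],(390,390))]))
print(env.observe()["ft_force"],env.observe()["position"])
```

```text
[ 0.00344682  0.15768093 -3.11877267] [ 0.51450901 -0.20266909  0.0865659 ]
```

View pics/p.png

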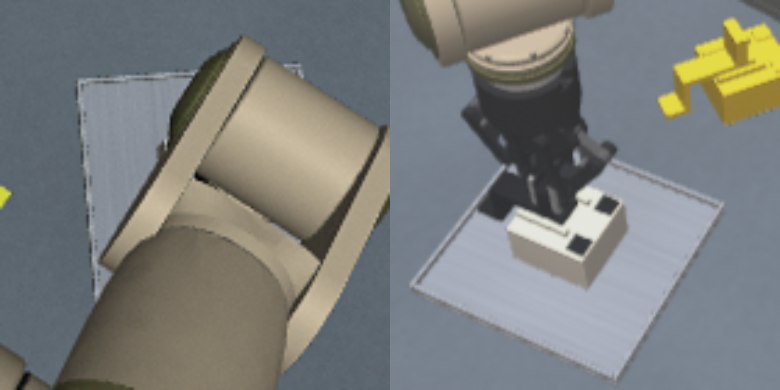

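The scene crop shows the cartridge level, just above the middle of the tray. Lowering gently.

>>> {"name": "jog_arm", "arguments": {
  "hand": [0.004,0.004,0.004,0.004,0.004],
  "travel": [
    [0,0,-0.001],
    [0,0,-0.001],
    [0,0,-0.001],
    [0,0,-0.001],
    [0,0,0]
  ],
  "yaw": [0,0,0,0,0]
}}

```text
time_s: 17.48
position: [0.5144, -0.2026, 0.0824]
tool_rot: [[-0.064, 0.998, -0.0], [0.998, 0.064, 0.0], [0.0, -0.0, -1.0]]
ft_force: [0.2, -0.3, -0.8]
grip_width: 0.0112
gripper_force: 40.3
```

>>> {"name": "jog_arm", "arguments": {
  "hand": [0.004,0.004,0.004,0.004,0.004],
  "travel": [
    [0,0,-0.0005],
    [0,0,-0.0005],
    [0,0,-0.0005],
    [0,0,0],
    [0,0,0]
  ],
  "yaw": [0,0,0,0,0]
}}

```text
time_s: 18.1
position: [0.5145, -0.2026, 0.081]
tool_rot: [[-0.064, 0.998, -0.0], [0.998, 0.064, 0.0], [0.0, -0.0, -1.0]]
ft_force: [-0.6, -0.4, -3.1]
grip_width: 0.0112
gripper_force: 40.3
```

>>> {"name": "jog_arm", "arguments": {
  "hand": [0.004,0.004,0.004,0.004,0.004],
  "travel": [
    [0,0,-0.0005],
    [0,0,-0.0003],
    [0,0,-0.0002],
    [0,0,0],
    [0,0,0]
  ],
  "yaw": [0,0,0,0,0]
}}

```text
time_s: 18.73
position: [0.5145, -0.2027, 0.0804]
tool_rot: [[-0.064, 0.998, 0.0], [0.998, 0.064, -0.0], [-0.0, 0.0, -1.0]]
ft_force: [-1.9, 0.9, 5.7]
grip_width: 0.0113
gripper_force: 41.6
```

>>> {"name": "jog_arm", "arguments": {
  "hand": [0.004,0.004,0.004,0.004,0.004],
  "travel": [
    [0,0,-0.0003],
    [0,0,-0.0002],
    [0,0,0],
    [0,0,0],
    [0,0,0]
  ],
  "yaw": [0,0,0,0,0]
}}

```text
time_s: 19.35
position: [0.5148, -0.2027, 0.0804]
tool_rot: [[-0.064, 0.998, 0.001], [0.998, 0.064, -0.001], [-0.001, 0.001, -1.0]]
ft_force: [-2.7, 1.4, 9.7]
grip_width: 0.0112
gripper_force: 42.1
```

Contact came at the predicted height. I'll ease off slightly, then open.

>>> {"name": "jog_arm", "arguments": {
  "hand": [0.004,0.004,0.013,0.015,0.02],
  "travel": [
    [0,0,0.0004],
    [0,0,0.0003],
    [0,0,0],
    [0,0,0],
    [0,0,0]
  ],
  "yaw": [0,0,0,0,0]
}}

```text
time_s: 19.98
position: [0.5145, -0.2027, 0.0801]
tool_rot: [[-0.064, 0.998, -0.0], [0.998, 0.064, 0.0], [0.0, -0.0, -1.0]]
ft_force: [-0.2, 0.5, 0.2]
grip_width: 0.0202
gripper_force: 0.0
```

>>> {"name": "jog_arm", "arguments": {
  "hand": [0.03,0.04,0.05,0.05,0.05],
  "travel": [
    [0,0,0],
    [0,0,0],
    [0,0,0],
    [0,0,0.01],
    [0,0,0.02]
  ],
  "yaw": [0,0,0,0,0]
}}

```text
time_s: 20.6
position: [0.5143, -0.2025, 0.1107]
tool_rot: [[-0.064, 0.998, -0.001], [0.998, 0.064, 0.001], [0.001, -0.001, -1.0]]
ft_force: [-0.1, 0.3, -0.4]
grip_width: 0.0499
gripper_force: 0.0
```

>>> {"name": "jog_arm", "arguments": {
  "hand": [0.05,0.05,0.05,0.05,0.05],
  "travel": [
    [0,0,0.03],
    [0,0,0.03],
    [0,0,0.03],
    [-0.04,0.04,0],
    [-0.04,0.04,0]
  ],
  "yaw": [0,0,0,0,0]
}}

```text
time_s: 21.22
position: [0.4335, -0.1218, 0.2009]
tool_rot: [[-0.063, 0.998, 0.001], [0.998, 0.063, -0.001], [-0.001, 0.001, -1.0]]
ft_force: [-0.2, -0.5, 0.2]
grip_width: 0.0499
gripper_force: 0.0
```

>>> {"name": "jog_arm", "arguments": {
  "hand": [0.05,0.05,0.05,0.05,0.05],
  "travel": [
    [-0.03,0.04,0],
    [-0.02,0.04,0],
    [0,0.04,0],
    [0,0.02,0],
    [0,0,0]
  ],
  "yaw": [0,0,0,0,0]
}}

```text
time_s: 21.85
position: [0.3844, 0.0182, 0.2009]
tool_rot: [[-0.066, 0.998, 0.001], [0.998, 0.066, -0.0], [-0.0, 0.001, -1.0]]
ft_force: [0.3, -0.9, -0.1]
grip_width: 0.0502
gripper_force: 0.0
```

Run:
```python
from h import *
t=env.get_image("top")[:,:,::-1];s=env.get_image("scene")[:,:,::-1]
cv2.imwrite("pics/e.png",np.hstack([cv2.resize(t[220:360,340:480],(390,390)),cv2.resize(s[210:370,160:320],(390,390))]))
h=cv2.cvtColor(np.ascontiguousarray(t),cv2.COLOR_BGR2HSV)
m=((h[...,1]<25)&(h[...,2]>170)).astype(np.uint8)*255;m[:245]=0;m[335:]=0;m[:,:370]=0;m[:,455:]=0
m=cv2.morphologyEx(m,cv2.MORPH_CLOSE,np.ones((15,15)))
c=max(cv2.findContours(m,0,1)[0],key=cv2.contourArea);q=cv2.boxPoints(cv2.minAreaRect(c))
P=np.array([ray("top",x,.049)[:2] for x in q]);print(P.round(3).tolist(),P.mean(0),np.linalg.norm(np.diff(P,axis=0),axis=1))
```

```text
[[0.559, -0.167], [0.564, -0.235], [0.491, -0.237], [0.487, -0.17]] [ 0.52507356 -0.20239042] [0.06786408 0.07276889 0.06709277]
```

View pics/e.png

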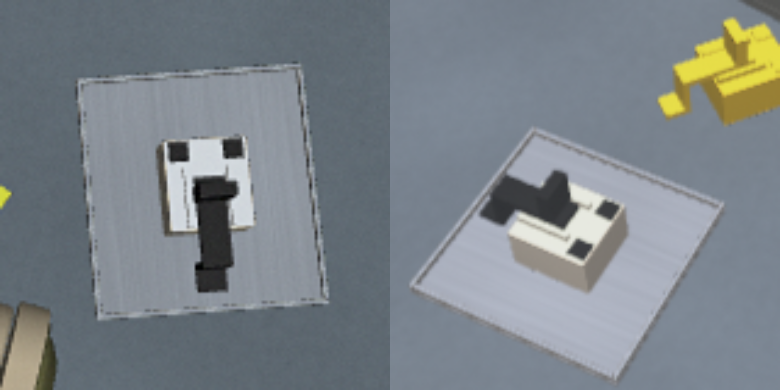

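Both crops show the cartridge upright and released in the tray. It measures (0.525, -0.202), about 1 mm from the tray's centre, with its size matching the data.

```bash
python3 -c "
from rig import env
print(env.close_job())"
```

```text
the job is handed in; nothing more can be done
None
```

The cartridge was unlatched, lifted clear of its housing and set down upright at the centre of the tray, then released, and the job was handed in at about 22 s; the hand-in returned no verdict.

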